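# Stack the slim tub on its twin under the trolley's upper tier and shut the gate

### The job

Get the trolley ready to roll: take the slim lidded tub from the worktop, carry it upright, and set it down gently on its twin on the trolley's lower tier so that all four corner feet sit home in the recesses of the lid below, without shifting the twin. Then push the trolley's front gate fully shut until it clicks onto its catch. Leave everything else standing where it is.

Things in the scene. Friction and masses are not known exactly. Their poses are not given: they have to be found in the camera images.
- tub_mid (a point): slim white lidded tub to be moved, on the worktop: 130 mm long (x), 60 wide (y), 80 high, 0.2-0.45 kg, same either way round. Point: its centre, 40 mm above the soles; z up. Top 24 mm is the clipped-on lid with flat upright sides 60 mm apart; body below 54 mm wide. Four round corner feet, 14 mm across tapering to 11, 9 mm long, at 48 mm along and 16 mm across from the centre.
- base: the twin tub (same sizes, about 0.9 kg) on the trolley's lower tier, long side (x) running away from the robot. Origin: centre of its underside at the soles; z up. Lid top is 80 mm above the origin, with four square recesses 18 mm wide, 8 mm deep, at the same 48 and 16 mm offsets. A seated tub's soles are 72 mm and its centre 112 mm above this origin.
- tier_edge (a point): middle of the lower front edge of the trolley's upper tier, a wire shelf 320 mm wide, 225 mm deep, 360 mm above the lower tier, with a rail 55 mm above this point. It overhangs the twin's front: a tool pointing straight down cannot reach it, one leaning back to the robot can. x points away from the robot, y left. 20 mm uprights stand level with it, 160 mm to each side.
- gate_hinge (a point): on the upright hinge line of the trolley's front gate, at the gate's left end, 55 mm above the worktop; x points straight back along the trolley, y to its left. The trolley stays fixed during the job; its lower tier's floor is 15 mm above the worktop.
- gate_push (a point): point on the gate's outer face, 160 mm from the hinge line, 55 mm above the worktop; x is square to the panel, inward (the way it closes); y points to the hinge. The gate is a steel panel 6 mm thick, 265 mm long, from 22 to 91 mm above the worktop; push here from outside to shut it.
- gate (a joint): gate angle in rad: 0 fully shut across the front of the lower tier, growing as its free end swings towards the robot, up to 1.75. It stays where it is left. In the last 0.06 rad it rides over a spring ball catch (about 6 N at the push point) and snaps to 0.
- square_tub: a squat square white lidded tub, 108 mm square and 63 mm high, not to be moved. Origin: centre of its underside.
- funnel: a grey funnel standing on its mouth, 104 mm across and 88 mm high, not to be moved. Origin: centre of its underside.
- carafe: a glass carafe with twist cap, 94 mm across and 208 mm high, on the worktop, not to be moved. Origin: centre of its underside.
- green_bottle: a green glass bottle, 74 mm across and 292 mm high, on the left counter, not to be moved. Origin: centre of its underside.
- pet_bottle: a blue plastic bottle, 66 mm across and 220 mm high, at the back of the trolley's lower tier, not to be moved. Origin: centre of its underside.
- tin_can: an empty tin can, 74 mm across and 105 mm high, at the back of the trolley's lower tier, not to be moved. Origin: centre of its underside.
- mug: a white mug, 80 mm across and 90 mm high, on the right counter beside the trolley, not to be moved. Origin: centre of its underside.
There are look-alikes about, which are no part of the job. What is shaped like the part that bears tub_mid but purple or yellow is not meant.

How it is judged:
On the way, in this order (a step that is already met when the one before it is completed fails the run):
1. the tub sits on its twin with all four feet home in the lid's recesses (z of tub_mid in the frame of base between 0.109 and 0.1145 m and horizontal distance between tub_mid and base below 0.005 m and angle between the x axis of tub_mid and the x axis of base, either way round below 0.07 rad and angle between the z axis of tub_mid and the z axis of base, either way round below 0.03 rad), for 0.2 s.
2. the gate is shut on its catch (value of joint gate below 0.015 rad), for 0.2 s.
At the end, for the whole second after the job is handed in: Tub on its twin with four feet home: centre 109-114.5 mm above the twin's underside, within 5 mm of its axis, turned under 0.07 and tilted under 0.03 rad from it; twin upright (0.03 rad), within 20 mm of its start; gate within 0.015 rad of shut; all let go (all of step 1 and angle between base's own z axis and vertical below 0.03 rad and distance of base from where it was at the start of the episode below 0.02 m and value of joint gate below 0.015 rad); the robot touches nothing.
It fails at once if the tub was tipped more than about 25 degrees (angle between tub_mid's own z axis and vertical above 0.45 rad).
It fails at once if the twin was shifted by more than 20 mm (distance of base from where it was at the start of the episode above 0.02 m).
It fails at once if the tub was dropped (from more than about 1 cm) or rammed onto the twin (contact force between base and anything else above 160 N).
It fails at once if a bystander was shifted by more than 30 mm or knocked over (distance of any of square_tub, funnel, carafe, green_bottle, pet_bottle, tin_can, mug from where it was at the start of the episode above 0.03 m or angle between any of square_tub, funnel, carafe, green_bottle, pet_bottle, tin_can, mug's own z axis and vertical above 0.4 rad).
It also fails if it takes over 72 s, if anything falls off the work surface, if the arm or the gripper's body presses on something with over 40 N, if the wrist force passes 120 N, or if a joint passes its speed limit or range.

### The arm

A 6-joint arm with a two-finger parallel gripper is mounted at the origin on the work surface. World frame = base frame: x ahead of the robot, y to its left, z up, the work surface at z = 0. Lengths are in m, angles in rad, forces in N, time in s.
With the tool pointing down it reaches from about 0.275 to 1 m from the base axis. Payload 8.4 kg.
Tool frame: the origin (TCP) lies on the centre line of the jaws, within the pads' length; the fingertips stand 11 mm ahead of it and the grasp point (between the pads) lies 8 mm behind it; z points along the fingers, y is the line along which they close (so a half turn about z gives the same grasp; the last joint's range is limited). The gripper opens to 85 mm and grips with 20 to 120 N. Pads are 22 mm wide; open, the fingers measure 114 mm over their backs; the gripper's body (76 mm by 85 mm) begins 54 mm behind the grasp point. The pads swing forward as they close: fully open they stand 13 mm farther back than shut.
Start: joints at [-1.117, 0.353, 1.633, -0, 1.155, -0.002], TCP at [0.275, -0.561, 0.242] pointing down, gripper open.
Joint ranges: [-2.63, 2.63], [-0.92, 2.1], [0.06, 2.66], [-1.3, 4.44], [0, 2.69], [-3.02, 3.02]. Speed limits (rad/s): [2.22, 2.22, 2.79, 3.14, 3.14, 3.14].

### API

Orientations are given as a unit quaternion [w, x, y, z].
In Python, from station import r, jaws, cams, job gives the robot as it stands. The module is installed in compiled form; this text tells all that it offers. Calls block until the motion is done:
- r.move_ptp(position, orientation): joint-space move of the TCP to a pose.
- r.movel(position, rot=None, speed=0.15): straight line of the TCP; rot=None keeps the orientation; speed is the mean speed in m/s.
- r.set_joints(angles): joint-space move.
- jaws.release() and jaws.grasp(squeeze=None): open the fingers fully, or close them until they stop; squeeze is the grip in N (None keeps the last).
- r.hold(seconds).
- r.ik(position, orientation): joint angles nearest the present ones, or None.
- cams.read_camera(name): name is "scene" or "top" or "wrist"; returns a dict with "frame" (480x640x3 uint8, blue, green, red), "fovy" (degrees; the focal length in pixels is half the picture's height over the tangent of half this angle, whatever the lens; pixels are square), "cx", "cy" (the principal point, pixels), "camera_from_world" (4x4, takes a point from world to camera coordinates). Camera axes: x right, y up, looking along -z (the intrinsics and any distortion apply to the point x, -y, -z); pixel columns grow to the right and rows downward; lengths in m; the calibration is good to about 2 mm. A picture is of the moment at which its call begins. There is no depth.
A pose or a line that the arm cannot do raises r.MotionError and nothing moves.
- job.finish_job(): hands the job in; it is judged then, once.
Trained networks look in a picture, given as the dict that the camera call returned (one of the last four; its "shot" number tells which), for a name from the list of things; names that differ only in an ending like _2 or _b are one class to them, and where a whole thing is asked for, a point or a joint stands for the part that bears it (a point fixed in the world has none). Each returns a list of dicts, best first, with "score" (0 to 1); they miss things now and then, are a little off and sometimes report something else, mostly with a low value. They report only what shows in the picture. A call takes as long as a camera call. They do not tell look-alikes from the thing itself.
- cams.find_in(picture, query): "location" ([column, row] in pixels, amid what is visible of it).
- cams.masks_of(picture, query): "mask" (480x640 bool, what is visible of it) and "location" ([column, row] in pixels, amid what is visible of it).
- cams.tip_of(picture, query): "location" ([column, row] in pixels: a listed point, or the origin of a listed thing).
Readings, each from a call of its own:
- r.get_time(): time.
- r.get_q(): joint angles.
- r.get_qvel(): joint speeds.
- r.get_joint_torque(): joint torques, N m.
- r.get_eef_pos(): TCP position.
- r.get_tcp_rot(): TCP orientation.
- r.get_contact_force(): force on the tool from outside, world axes, zero at the start.
- r.get_ft_torque(): the same for the moment, N m.
- r.get_opening(): finger opening in m.
- r.get_grip_force(): force on a finger pad.
Only numpy, scipy, OpenCV 4.12 (cv2) and the standard library are available. Lean on these libraries where they do the work, as an engineer would, in place of code of your own. Each camera call takes 0.05 s, during which the arm holds its last target. There are 200 camera calls.

## Working session

There is one attempt and no reset: what is moved stays moved. The work goes in short steps, each a Python script; the robot and the scene stay as the last script left them, time stands still between calls to the robot, and variables do not carry over. Pictures are saved under pics/ and viewed, at most 12 in all, crops included, and the job is handed in when it is done.

```bash
mkdir -p pics; ls; cat > h.py <<'E'
import numpy as np, cv2
from station import r, jaws, cams, job
def ray(p,px):
    M=p["camera_from_world"]; f=240/np.tan(np.radians(p["fovy"])/2)
    d=np.array([(px[0]-p["cx"])/f,-(px[1]-p["cy"])/f,-1.0])
    R=M[:3,:3]; return -R.T@M[:3,3], R.T@d/np.linalg.norm(d)
def atz(p,px,z):
    o,d=ray(p,px); return o+d*(z-o[2])/d[2]
def proj(p,X):
    M=p["camera_from_world"]; f=240/np.tan(np.radians(p["fovy"])/2)
    c=M[:3,:3]@np.asarray(X)+M[:3,3]; return np.array([p["cx"]+f*c[0]/-c[2],p["cy"]-f*c[1]/-c[2]])
def tri(obs):
    A=np.zeros((3,3));b=np.zeros(3)
    for p,px in obs:
        o,d=ray(p,px);P=np.eye(3)-np.outer(d,d);A+=P;b+=P@o
    X=np.linalg.solve(A,b); return X,[np.round(proj(p,X)-px,1) for p,px in obs]
E
python3 - <<'E'
from h import *
np.set_printoptions(precision=3,suppress=True)
for n in ("scene","top","wrist"):
    p=cams.read_camera(n); cv2.imwrite(f"pics/{n}0.png",p["frame"])
    print(n,p["fovy"],p["cx"],p["cy"],[k for k in p],-p["camera_from_world"][:3,:3].T@p["camera_from_world"][:3,3])
    for q in "tub_mid base tier_edge gate_hinge gate_push square_tub funnel carafe green_bottle pet_bottle tin_can mug".split():
        t=cams.tip_of(p,q)
        print(q,[(np.round(x["location"]).tolist(),round(x["score"],2)) for x in t[:4]])
print(r.get_time(),r.get_tcp_rot())
E
```

```text
pics
scene 47.02098063447305 327.3825935361657 234.2017471861164 ['frame', 'fovy', 'cx', 'cy', 'camera_from_world', 'shot'] [ 0.752 -0.41   1.56 ]
tub_mid [([388.0, 89.0], 0.7), ([360.0, 132.0], 0.69), ([298.0, 138.0], 0.64), ([319.0, 94.0], 0.55)]
base [([360.0, 277.0], 0.86)]
tier_edge [([352.0, 229.0], 0.9)]
gate_hinge [([359.0, 221.0], 0.82), ([220.0, 270.0], 0.58), ([434.0, 149.0], 0.54)]
gate_push [([310.0, 202.0], 0.65)]
square_tub [([239.0, 326.0], 0.61)]
funnel [([222.0, 268.0], 0.58)]
carafe [([202.0, 421.0], 0.55)]
green_bottle [([438.0, 150.0], 0.78)]
pet_bottle [([415.0, 276.0], 0.69), ([354.0, 229.0], 0.18)]
tin_can [([380.0, 330.0], 0.52)]
mug [([278.0, 383.0], 0.9)]
top 53.71556553601944 318.74874063555995 241.16592538864725 ['frame', 'fovy', 'cx', 'cy', 'camera_from_world', 'shot'] [ 0.255 -0.012  1.721]
tub_mid [([246.0, 314.0], 0.76), ([207.0, 269.0], 0.73), ([164.0, 273.0], 0.65), ([194.0, 325.0], 0.61)]
base [([322.0, 213.0], 0.68), ([299.0, 182.0], 0.4)]
tier_edge [([327.0, 198.0], 0.81), ([194.0, 212.0], 0.43)]
gate_hinge [([285.0, 234.0], 0.57)]
gate_push [([288.0, 276.0], 0.72)]
square_tub [([401.0, 273.0], 0.69)]
funnel [([373.0, 316.0], 0.67)]
carafe [([474.0, 264.0], 0.69), ([300.0, 180.0], 0.68)]
green_bottle [([195.0, 213.0], 0.58)]
pet_bottle []
tin_can [([345.0, 182.0], 0.61)]
mug [([423.0, 226.0], 0.68), ([472.0, 261.0], 0.39)]
wrist 64.49659189062392 315.3691234406574 239.33112165445124 ['frame', 'fovy', 'cx', 'cy', 'camera_from_world', 'shot'] [ 0.349 -0.525  0.375]
tub_mid []
base []
tier_edge []
gate_hinge []
gate_push []
square_tub []
funnel []
carafe [([416.0, 17.0], 0.92)]
green_bottle []
pet_bottle []
tin_can []
mug []
1.95 [0.    0.974 0.226 0.   ]
```

View pics/scene0.png

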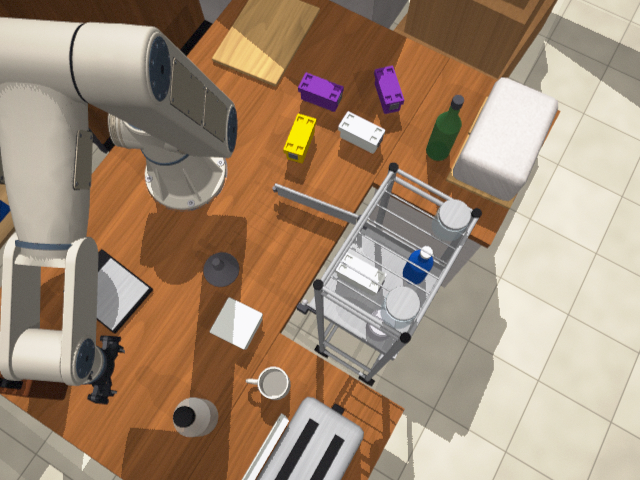

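View pics/top0.png

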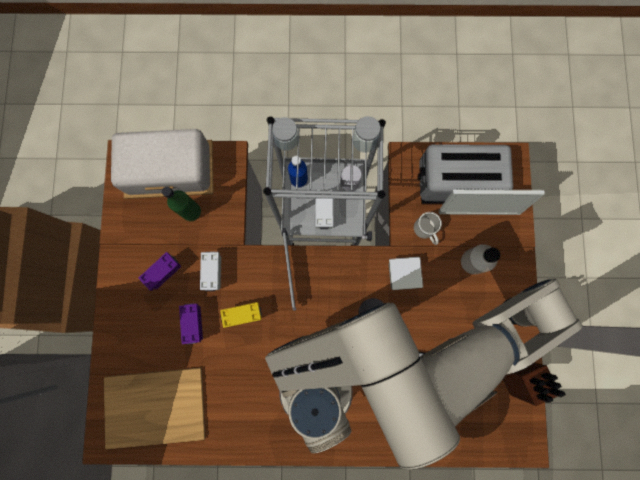

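The scene view shows the white tub at (361,132) with purple and yellow look-alikes around it. The twin is at (360,272), under the wire shelf. The top view shows the tub at (209,271), the twin at (324,212), and the gate standing open from (285,232) to (293,307).

```bash
cat > m.py <<'E'
from h import *
np.set_printoptions(precision=4,suppress=True)
S=cams.read_camera("scene");T=cams.read_camera("top")
def near(l,px): return min(l,key=lambda x:np.hypot(*(np.array(x["location"])-px)))["location"] if l else None
for q,a,b in [("tub_mid",(361,132),(209,271)),("base",(360,277),(322,213)),("tier_edge",(352,229),(327,198)),("gate_hinge",(359,221),(285,234)),("gate_push",(310,202),(288,276)),("square_tub",(239,326),(401,273)),("funnel",(222,268),(373,316)),("carafe",(202,421),(474,264)),("green_bottle",(438,150),(195,213)),("tin_can",(380,330),(345,182)),("mug",(278,383),(423,226))]:
    x=near(cams.tip_of(S,q),a); y=near(cams.tip_of(T,q),b)
    print(q,x,y,*tri([(S,x),(T,y)]) if x is not None and y is not None else "")
# white mask orientation for tub_mid & base in both
for n,p,q,c in (("S",S,"tub_mid",(361,132)),("T",T,"tub_mid",(209,271)),("S",S,"base",(360,272)),("T",T,"base",(324,212))):
    for m in cams.masks_of(p,q):
        if np.hypot(*(np.array(m["location"])-c))<20:
            k=m["mask"].astype(np.uint8); rc=cv2.minAreaRect(cv2.findNonZero(k)); 
            bx=cv2.boxPoints(rc); z=.08 if q=="tub_mid" else .095
            print(n,q,m["location"],k.sum(),rc,"world",[atz(p,v,z)[:2].round(3).tolist() for v in bx])
for p,n,cs in ((S,"s",[(361,132),(360,272)]),(T,"t",[(209,271),(324,212)])):
    im=np.hstack([cv2.resize(p["frame"][c[1]-40:c[1]+40,c[0]-40:c[0]+40],None,fx=5,fy=5,interpolation=cv2.INTER_CUBIC) for c in cs])
    cv2.imwrite(f"pics/crop_{n}.png",im)
E
python3 m.py; python3 -c "
import cv2,numpy as np
cv2.imwrite('pics/crop.png',cv2.resize(np.vstack([cv2.imread('pics/crop_s.png'),cv2.imread('pics/crop_t.png')]),(600,600)))"
```

```text
tub_mid [361.1, 132.7] [206.8, 271.0] [0.4087 0.3924 0.0211] [array([ 1.1, -0.4]), array([0.8, 0.7])]
base [359.6, 277.9] [323.6, 211.3] [ 0.6341 -0.0227  0.0214] [array([-0.3,  0.1]), array([-0.2, -0.2])]
tier_edge [355.5, 230.2] [347.2, 181.6] [ 0.6101 -0.074   0.5182] [array([-4.9,  1.6]), array([-2.8, -2.8])]
gate_hinge [358.4, 221.0] [286.4, 233.0] [0.5481 0.1118 0.0578] [array([-1.3,  0.4]), array([-0.8, -0.7])]
gate_push [308.2, 201.1] [289.8, 277.6] [0.3888 0.0963 0.0453] [array([-0.6,  0.2]), array([-0.4, -0.3])]
square_tub [242.4, 325.8] [404.5, 277.6] [ 0.4037 -0.3143 -0.0268] [array([-3.9,  1.3]), array([-2.5, -2. ])]
funnel [218.2, 269.8] [373.1, 310.6] [ 0.2723 -0.2052  0.0129] [array([ 1.3, -0.5]), array([0.9, 0.7])]
carafe [202.1, 421.3] [473.2, 264.5] [ 0.4525 -0.5851 -0.058 ] [array([-1.5,  0.6]), array([-1. , -0.6])]
green_bottle None [192.6, 213.4]
tin_can [376.4, 331.3] [347.2, 182.6] [ 0.7539 -0.1173 -0.0303] [array([ 1.8, -0.7]), array([1.1, 0.9])]
mug [276.3, 385.3] [421.7, 228.1] [ 0.5835 -0.3944 -0.0356] [array([ 0.3, -0.1]), array([0.2, 0.2])]
S tub_mid [362.1, 131.3] 1116 ((360.5794982910156, 132.38929748535156), (44.32923889160156, 26.289167404174805), 27.552812576293945) world [[0.353, 0.315], [0.345, 0.404], [0.482, 0.403], [0.489, 0.315]]
T tub_mid [209.8, 268.5] 763 ((210.0, 271.0), (38.0, 20.0), 90.0) world [[0.472, 0.408], [0.473, 0.338], [0.34, 0.333], [0.34, 0.402]]
S base [359.2, 273.6] 1158 ((360.2597351074219, 274.3282165527344), (47.884769439697266, 25.75592613220215), 28.442928314208984) world [[0.573, -0.069], [0.569, 0.005], [0.701, 0.007], [0.703, -0.065]]
T base [323.8, 210.8] 498 ((323.5, 213.5), (29.0, 17.0), 90.0) world [[0.661, 0.008], [0.662, -0.052], [0.558, -0.053], [0.557, 0.007]]
```

View pics/crop.png

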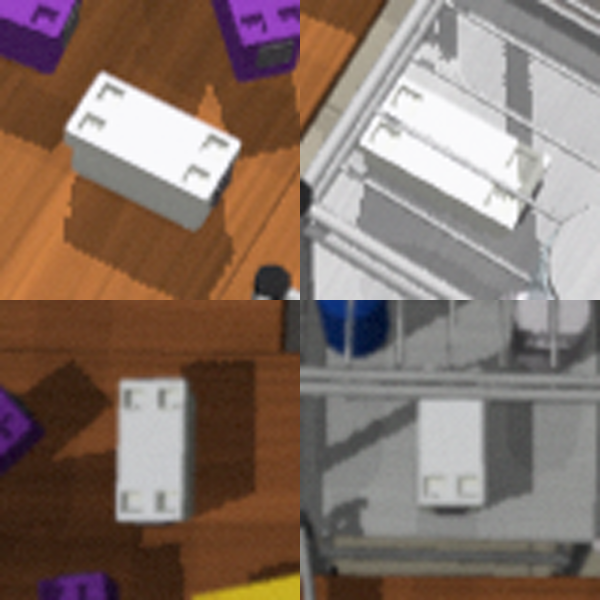

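The crops show the white tub with four recesses, lying along x at about (0.405, 0.373). The twin's lid is partly under the shelf at about (0.633, -0.022). Next I'll check the leaning reach and get the camera-to-tool offset.

```bash
cat >> h.py <<'E'
from scipy.spatial.transform import Rotation as Ro
def q2(R): x,y,z,w=R.as_quat(); return [w,x,y,z]
def lean(th,yaw=0,sgn=-1):
    """tool z leaning forward by th about yaw; sgn=-1: camera (tool +x) below/back, +1 above/front"""
    s,c=np.sin(th),np.cos(th); z=np.array([s,0,-c]); x=sgn*np.array([c,0,s]); y=np.cross(z,x)
    return Ro.from_euler("z",yaw)*Ro.from_matrix(np.c_[x,y,z])
def tool(): w,x,y,z=r.get_tcp_rot(); return Ro.from_quat([x,y,z,w])
E
python3 - <<'E'
from h import *
np.set_printoptions(precision=3,suppress=True)
p=cams.read_camera("wrist");M=p["camera_from_world"];R=tool()
print("cam pos in tool",R.inv().apply(-M[:3,:3].T@M[:3,3]-r.get_eef_pos()),"\ncam axes in tool\n",R.as_matrix().T@M[:3,:3].T)
for sg in(-1,1):
  for d in (0,25,30,35,40,45):
    o=lean(np.radians(d),0,sg)
    for P in ([.405,.373,.068],[.405,.373,.25],[.405,.2,.25],[.55,-.02,.25],[.633,-.022,.155],[.53,-.05,.055]):
        j=r.ik(P,q2(o)); print(sg,d,P,None if j is None else np.array(j))
E
```

```text
cam pos in tool [ 0.082 -0.    -0.132] 
cam axes in tool
 [[-0.     0.949  0.316]
 [ 1.     0.     0.   ]
 [ 0.     0.316 -0.949]]
-1 0 [0.405, 0.373, 0.068] [ 0.742  0.468  1.923 -0.     0.751 -0.829]
-1 0 [0.405, 0.373, 0.25] [ 0.742  0.23   1.785 -0.     1.126 -0.829]
-1 0 [0.405, 0.2, 0.25] [ 0.455  0.07   1.978 -0.     1.094 -1.115]
-1 0 [0.55, -0.02, 0.25] [-0.039  0.23   1.786 -0.     1.126 -1.61 ]
-1 0 [0.633, -0.022, 0.155] [-0.037  0.456  1.689 -0.     0.997 -1.608]
-1 0 [0.53, -0.05, 0.055] [-0.097  0.468  1.968 -0.     0.705 -1.668]
-1 25 [0.405, 0.373, 0.068] [ 0.95   0.421  2.133 -0.857  0.472  0.132]
-1 25 [0.405, 0.373, 0.25] [ 0.95   0.117  2.003 -0.49   0.82  -0.319]
-1 25 [0.405, 0.2, 0.25] [ 0.642 -0.104  2.225 -0.402  0.704 -0.661]
-1 25 [0.55, -0.02, 0.25] [-0.052  0.038  2.09   0.041  0.578 -1.652]
-1 25 [0.633, -0.022, 0.155] [-0.048  0.307  2.014  0.054  0.385 -1.664]
-1 25 [0.53, -0.05, 0.055] [-0.131  0.387  2.27   0.816  0.076 -2.505]
-1 30 [0.405, 0.373, 0.068] [ 0.997  0.434  2.167 -1.102  0.49   0.409]
-1 30 [0.405, 0.373, 0.25] [ 0.997  0.111  2.044 -0
[... 3082 characters left out ...]
068] None
1 40 [0.405, 0.373, 0.25] [ 1.092  0.122  2.121 -0.942  0.783 -2.964]
1 40 [0.405, 0.2, 0.25] None
1 40 [0.55, -0.02, 0.25] [-0.064 -0.015  2.27   0.215  0.193  1.311]
1 40 [0.633, -0.022, 0.155] [-0.056  0.297  2.191  2.458  0.057 -0.931]
1 40 [0.53, -0.05, 0.055] [-0.161  0.463  2.426  2.902  0.45  -1.478]
1 45 [0.405, 0.373, 0.068] None
1 45 [0.405, 0.373, 0.25] [ 1.138  0.14   2.157 -1.094  0.808 -2.791]
1 45 [0.405, 0.2, 0.25] [ 0.859 -0.116  2.419 -1.185  0.616 -2.917]
1 45 [0.55, -0.02, 0.25] [-0.068 -0.015  2.329  0.836  0.065  0.688]
1 45 [0.633, -0.022, 0.155] [-0.059  0.314  2.244  2.936  0.205 -1.411]
1 45 [0.53, -0.05, 0.055] [-0.173  0.52   2.469  2.935  0.635 -1.527]
```

```bash
cat > look.py <<'E'
from h import *
import pickle
np.set_printoptions(precision=4,suppress=True)
L=np.radians(30); V=[]
for k,(P,o,qs) in enumerate([([.50,-.10,.30],lean(L),["base","tier_edge"]),([.50,.02,.34],lean(L),["base","tier_edge","gate_push","gate_hinge"]),
    ([.40,.33,.25],lean(0),["tub_mid"]),([.38,.41,.27],lean(0),["tub_mid"])]):
    r.move_ptp(P,q2(o)); r.hold(.15)
    p=cams.read_camera("wrist"); cv2.imwrite(f"pics/w{k}.png",p["frame"]); res={}
    for q in qs:
        res[q]=(cams.tip_of(p,q),cams.masks_of(p,q) if q in("base","tub_mid") else [])
        print(k,q,[(np.round(x["location"],1).tolist(),round(x["score"],2)) for x in res[q][0][:3]])
    V.append((p,res))
pickle.dump(V,open("v.pkl","wb")); print(r.get_time())
f=[cv2.resize(v[0]["frame"],(400,300),interpolation=cv2.INTER_AREA) for v in V]
cv2.imwrite("pics/w.png",np.vstack([np.hstack(f[:2]),np.hstack(f[2:])]))
for q,a,b in(("base",0,1),("tier_edge",0,1),("tub_mid",2,3)):
    if V[a][1][q][0] and V[b][1][q][0]: print(q,tri([(V[i][0],V[i][1][q][0][0]["location"]) for i in(a,b)]))
E
python3 look.py
```

```text
0 base [([383.9, 162.8], 0.8), ([549.3, 116.2], 0.64)]
0 tier_edge []
1 base [([282.2, 142.7], 0.67), ([219.8, 211.1], 0.16)]
1 tier_edge []
1 gate_push []
1 gate_hinge []
2 tub_mid [([556.2, 212.4], 0.83)]
3 tub_mid [([459.5, 229.3], 0.96)]
8.9583
base (array([ 0.6336, -0.0211,  0.0179]), [array([ 0.1, -0.5]), array([-0.1,  0.5])])
tub_mid (array([0.4081, 0.551 , 0.0444]), [array([0.1, 0.4]), array([-0.1, -0.4])])
```

View pics/w.png

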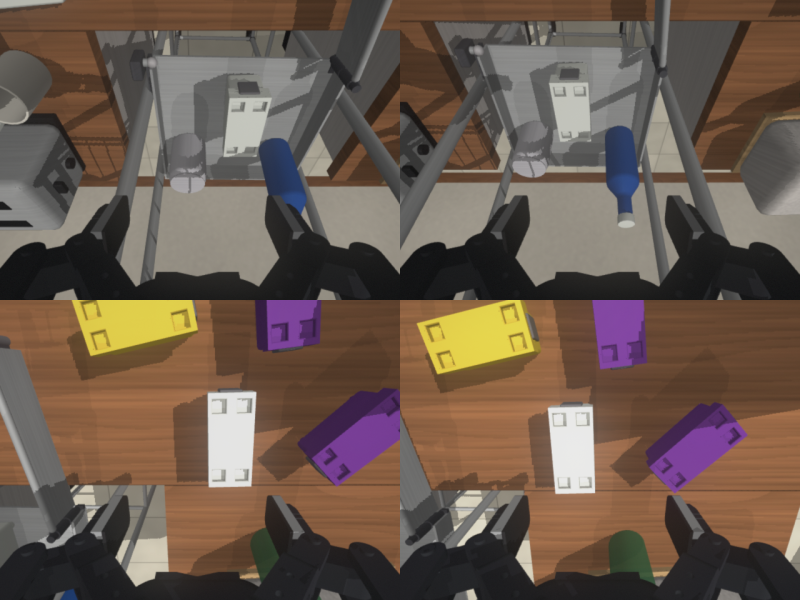

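The close views show the white tub at full-image pixels (370,222) and (273,240), with yellow and purple tubs beside it. The twin's lid is in full view under the shelf at (394,200) and (273,175). I'll fit the lid quads from these.

```bash
cat > fit.py <<'E'
from h import *
from scipy.optimize import least_squares
np.set_printoptions(precision=4,suppress=True)
def quad(p,px,thr):
    """4 lid corners: bright neutral blob around px -> hull edges refined to a quad"""
    f=p["frame"]; h=cv2.cvtColor(f,cv2.COLOR_BGR2HSV)
    m=((h[...,2]>thr)&(h[...,1]<45)).astype(np.uint8)
    m=cv2.morphologyEx(m,cv2.MORPH_OPEN,np.ones((5,5)))
    n,lab,st,c=cv2.connectedComponentsWithStats(m)
    ys,xs=np.nonzero(m); i=np.argmin((xs-px[0])**2+(ys-px[1])**2); k=lab[ys[i],xs[i]]
    hull=cv2.convexHull(cv2.findNonZero((lab==k).astype(np.uint8)))
    q=cv2.approxPolyN(hull,4,ensure_convex=True).reshape(4,2).astype(float)
    return q,st[k,4]
L,W=.130,.060
def fit(obs,x0,free_z=True):
    """obs: list of (pic, quad). fit centre of lid top x,y,z,yaw; nearest-corner matching"""
    C=np.array([[1,1],[1,-1],[-1,-1],[-1,1]])*[L/2,W/2]
    def res(v,raw=False):
        R=np.array([[np.cos(v[3]),-np.sin(v[3])],[np.sin(v[3]),np.cos(v[3])]])
        X=np.c_[C@R.T+v[:2],np.full(4,v[2])]; e=[]
        for p,q in obs:
            for x in X:
                u=proj(p,x); e.append(u-q[np.argmin(np.hypot(*(q-u).T))])
        return np.concatenate(e)
    s=least_squares(res,x0,loss="soft_l1",f_scale=1.5); return s.x,s.fun
E
python3 - <<'E'
from fit import *
import pickle
V=pickle.load(open("v.pkl","rb"))
for nm,ks,px,x0 in (("base",(0,1),[(394,200),(273,180)],[.633,-.022,.095,0]),("tub",(2,3),[(370,222),(273,240)],[.405,.373,.08,0])):
  for thr in (130,160,185,205):
    obs=[]
    for k,c in zip(ks,px):
        q,a=quad(V[k][0],c,thr); obs.append((V[k][0],q))
    x,e=fit(obs,x0); print(nm,thr,x,np.abs(e).max().round(1),[o[1].astype(int).tolist() for o in obs])
E
```

```text
base 130 [ 0.5356 -0.0169  0.2    -0.0135] 96.2 [[[437, 275], [264, 221], [249, 90], [517, 95]], [[369, 203], [243, 249], [237, 86], [394, 63]]]
base 160 [ 0.6323 -0.0231  0.0966  0.019 ] 17.0 [[[415, 233], [357, 255], [367, 156], [435, 156]], [[256, 230], [239, 133], [301, 131], [304, 209]]]
base 185 [ 0.6349 -0.0232  0.0944  0.0226] 17.9 [[[414, 232], [357, 254], [367, 157], [433, 157]], [[257, 229], [239, 133], [300, 133], [304, 208]]]Traceback (most recent call last):
  File "<stdin>", line 8, in <module>
  File "fit.py", line 10, in quad
    ys,xs=np.nonzero(m); i=np.argmin((xs-px[0])**2+(ys-px[1])**2); k=lab[ys[i],xs[i]]
                           ~~~~~~~~~^^^^^^^^^^^^^^^^^^^^^^^^^^^^^
    return _wrapfunc(a, 'argmin', axis=axis, out=out, **kwds)
    return bound(*args, **kwds)
ValueError: attempt to get argmin of an empty sequence
```

```bash
cat > ov.py <<'E'
from fit import *
def model(v):
    c,s=np.cos(v[3]),np.sin(v[3]);R=np.array([[c,-s],[s,c]])
    sq=np.array([[1,1],[1,-1],[-1,-1],[-1,1]])
    P=[sq*[L/2,W/2]]+[sq*.009+np.array([a*.048,b*.016]) for a in(1,-1) for b in(1,-1)]
    return [np.c_[q@R.T+v[:2],np.full(4,v[2])] for q in P]
def overlay(p,v,c,k=4,h=(75,100)):
    x,y=int(c[0])-h[1]//1,int(c[1])-h[0]; x=max(x,0);y=max(y,0)
    im=cv2.resize(p["frame"][y:y+2*h[0],x:x+2*h[1]],None,fx=k,fy=k,interpolation=cv2.INTER_CUBIC)
    for q in model(v):
        u=np.array([(proj(p,a)-[x,y]+.5)*k for a in q]).astype(np.int32); cv2.polylines(im,[u],True,(0,0,255),1)
    return im
E
python3 - <<'E'
from ov import *
import pickle
V=pickle.load(open("v.pkl","rb"))
for thr in (130,160,185,205):
    obs=[(V[k][0],quad(V[k][0],c,thr)[0]) for k,c in zip((2,3),[(370,222),(273,240)])]
    xt,e=fit(obs,[.405,.373,.08,0]); print("tub",thr,xt,np.abs(e).max().round(1),[o[1].astype(int).tolist() for o in obs])
    if thr==185: keep=xt
xb=[.634,-.0222,.095,.0]
a=[overlay(V[0][0],xb,(394,205),4,(75,50)),overlay(V[1][0],xb,(273,175),4,(75,50))]
cv2.imwrite("pics/ovb.png",np.hstack(a))
E
```

```text
tub 130 [0.409  0.3742 0.0845 0.0209] 3.3 [[[402, 298], [332, 299], [332, 147], [410, 144]], [[248, 309], [235, 169], [309, 165], [312, 309]]]
tub 160 [0.4106 0.3744 0.0822 0.02  ] 0.6 [[[402, 298], [333, 299], [332, 148], [410, 146]], [[248, 309], [236, 171], [308, 170], [312, 309]]]
tub 185 [0.4112 0.3745 0.0814 0.0223] 0.7 [[[402, 298], [334, 299], [332, 149], [410, 147]], [[248, 309], [236, 172], [308, 170], [312, 309]]]
tub 205 [0.4113 0.3743 0.0804 0.0246] 1.0 [[[402, 298], [334, 298], [332, 149], [409, 147]], [[249, 309], [236, 172], [307, 170], [311, 309]]]
```

View pics/ovb.png

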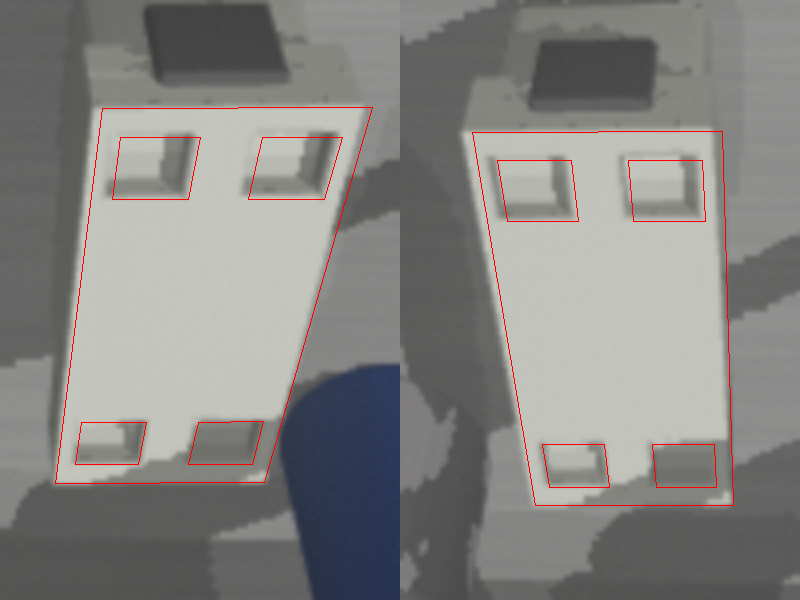

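The overlay matches closely. The near lid edge is about 2 px left of the model, which means a small yaw, and the far right corner lies in shadow. I'll refit from the corners read here, and overlay the tub to check it.

```bash
python3 - <<'E'
from ov import *
import pickle
V=pickle.load(open("v.pkl","rb"))
A=np.array
ob=[(V[0][0],A([[367.2,156.2],[434.2,156.2],[357.5,250.5],[409.3,250.2]])),(V[1][0],A([[238.5,132.2],[302.5,132.2],[256.7,225.7],[305,225.7]]))]
xb,e=fit(ob,[.634,-.0222,.095,.01]); print("base",xb,e.reshape(-1,2).round(1).tolist())
for o in ob: print(fit([o],[.634,-.0222,.095,.01])[0])
xt=[.4112,.3744,.0812,.0225]
a=[overlay(V[0][0],xb,(394,205),3,(75,50)),overlay(V[1][0],xb,(273,175),3,(75,50))]
b=[overlay(V[2][0],xt,(370,225),2,(85,60)),overlay(V[3][0],xt,(273,240),2,(85,60))]
a=np.hstack(a);b=np.hstack(b); im=np.zeros((450,1080+0,3),np.uint8); im[:,:600]=a[:450]; im[:340,600:1080]=b
cv2.imwrite("pics/ov2.png",cv2.resize(im,None,fx=.74,fy=.74,interpolation=cv2.INTER_AREA))
E
```

```text
base [ 0.6341 -0.0231  0.0945  0.0094] [[0.0, -0.4], [-0.6, -0.3], [0.1, 0.5], [0.6, -0.2], [0.6, -0.2], [-0.5, 0.2], [0.5, 0.4], [-1.0, -0.2]]
[ 0.6341 -0.0232  0.0947  0.0123]
[ 0.6333 -0.0229  0.0954  0.0053]
```

View pics/ov2.png

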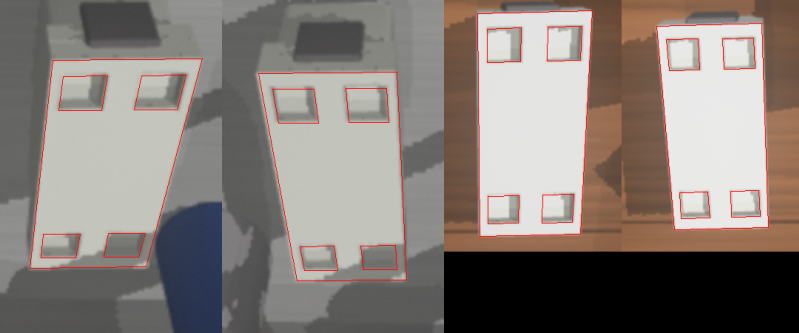

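The fits agree to under 1 px. The tub's lid centre is at (0.411, 0.3744) with yaw 0.0225, and the twin's at (0.634, -0.023) with yaw 0.01. Now the grasp.

```bash
cat > grasp.py <<'E'
from ov import *
o=lean(np.radians(30),.0225); z=o.as_matrix()[:,2]; u=np.array([np.cos(.0225),np.sin(.0225),0])
T=np.array([.411,.3744,.068])-.015*u+.008*z
r.move_ptp(T-.12*z,q2(o)); r.movel(T,speed=.1)
print("at",r.get_eef_pos()-T,r.get_contact_force(),r.get_time())
jaws.grasp(50); r.hold(.2); print("open",r.get_opening(),r.get_grip_force(),r.get_contact_force())
r.movel(T+[0,0,.02],speed=.05); r.hold(.2); print("lift",r.get_opening(),r.get_grip_force(),r.get_contact_force())
p=cams.read_camera("wrist"); cv2.imwrite("pics/g.png",p["frame"])
r.movel(T+[0,0,.16],speed=.15); r.hold(.2)
p=cams.read_camera("wrist"); cv2.imwrite("pics/g1.png",p["frame"]); print(r.get_eef_pos()-T,r.get_opening(),r.get_time())
import pickle; pickle.dump((p,np.array(r.get_eef_pos()),tool().as_matrix()),open("g.pkl","wb"))
c=np.array([.411,.3744,.08+.16]); v=[*c[:2],c[2],.0225]
im=p["frame"].copy()
for q in model(v): cv2.polylines(im,[np.array([proj(p,a) for a in q]).round().astype(np.int32)],True,(0,0,255),1)
cv2.imwrite("pics/g1o.png",im)
E
python3 grasp.py
```

```text
at [0.     0.0001 0.0003] [ 0.5487 -0.3226 -0.1457] 11.175
open 0.05887697093440391 51.929907873272896 [-3.2676 -0.5729  6.3162]
lift 0.05926892224148219 53.97562935948372 [-0.1868  0.8414 -2.6544]
[-0.0002 -0.0003  0.1592] 0.05932855534429555 13.8667
```

View pics/g1o.png

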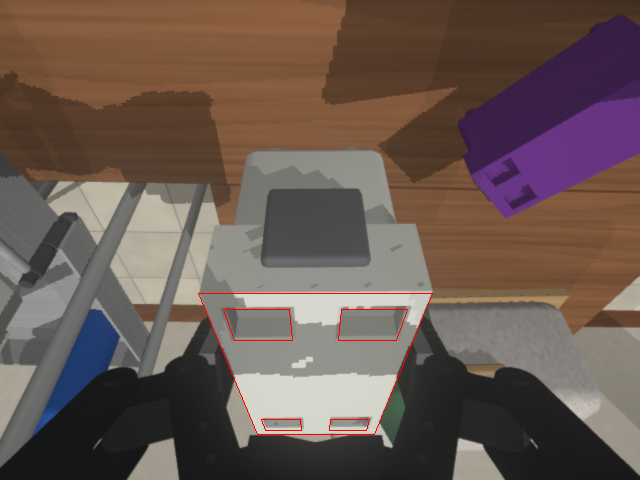

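The predicted lid outline falls right on the held tub at (315,365), so it is gripped square and level. I'll carry it to the front of the shelf, check tier-edge clearance, and go in low.

```bash
cat > place.py <<'E'
from ov import *
np.set_printoptions(precision=4,suppress=True)
yb=.010; B=np.array([.6338,-.0231,.087])
u=np.array([np.cos(.0225),np.sin(.0225),0]); z=lean(np.radians(30),.0225).as_matrix()[:,2]
d=Ro.from_euler("z",yb-.0225).apply(np.array([0,0,.068])-.015*u+.008*z)   # TCP from tub sole centre
o=lean(np.radians(30),yb); P=B+d
S=cams.read_camera("scene");T=cams.read_camera("top")
print("edge",[atz(p,cams.tip_of(p,"tier_edge")[0]["location"],.375) for p in(S,T)])
print(P,[r.ik(P+np.array(a),q2(o)) is not None for a in([-.13,0,.075],[-.13,0,.022],[0,0,.022],[0,0,0])])
r.movel(P+[-.13,0,.075],rot=q2(o),speed=.2)
r.movel(P+[-.13,0,.022],speed=.1); r.hold(.3)
p=cams.read_camera("wrist"); cv2.imwrite("pics/p0.png",p["frame"]); print(r.get_eef_pos()-P,r.get_contact_force(),r.get_time())
E
python3 place.py
```

```text
edge [array([ 0.5954, -0.0204,  0.375 ]), array([ 0.5977, -0.0324,  0.375 ])]
[ 0.6228 -0.0232  0.1481] [True, True, True, True]
[-0.1298 -0.      0.0225] [-0.252   0.0765 -2.3993] 17.3333
```

```bash
cat > place2.py <<'E'
from ov import *
np.set_printoptions(precision=2,suppress=True)
P=np.array([.6228,-.0232,.1481]); F0=np.array(r.get_contact_force())
r.movel(P+[-.10,0,.016],speed=.1)
ok=True
for x in (-.06,-.04,-.025,-.012,0):
    r.movel(P+[x,0,.016],speed=.08); F=np.array(r.get_contact_force())-F0; print(x,F)
    if np.linalg.norm(F)>5: ok=False; break
if ok:
    p=cams.read_camera("wrist"); im=p["frame"].copy()
    for zt,v in ((.080+.087+.016,0),(.095,0)):
        for q in model([.6338,-.0231,zt,.010])[:1]: cv2.polylines(im,[np.array([proj(p,a) for a in q]).round().astype(np.int32)],True,(0,0,255),1)
    cv2.imwrite("pics/p1.png",im)
    for h in (.010,.006,.003,.001,0,-.001,-.002):
        r.movel(P+[0,0,h],speed=.03); r.hold(.1); F=np.array(r.get_contact_force())-F0; print(h,F,r.get_eef_pos()[2]-P[2],np.array(r.get_ft_torque()))
        if F[2]>6: break
print(r.get_time(),r.get_eef_pos()-P)
E
python3 place2.py
```

```text
-0.06 [-1.58 -0.79 -0.29]
-0.04 [ 0.43 -0.36 -0.22]
-0.025 [ 0.15 -0.33 -0.22]
-0.012 [ 0.31  0.02 -1.09]
0 [-0.43  1.02  0.22]
0.01 [ 0.53 -0.65  0.16] 0.009945773722440432 [-0.03  0.46  0.03]
0.006 [ 0.18 -0.12  0.38] 0.005970741913365912 [ 0.01  0.43 -0.02]
0.003 [ 0.52 -0.26 -0.06] 0.0029541888279711326 [-0.02  0.39 -0.01]
0.001 [ 0.4  -0.35 -0.86] 0.0009770699744407196 [-0.03  0.39 -0.02]
0 [-3.45  0.15  8.22] 0.0005630344222113393 [0.23 0.37 0.05]
21.7333 [ 0. -0.  0.]
```

View pics/p1.png

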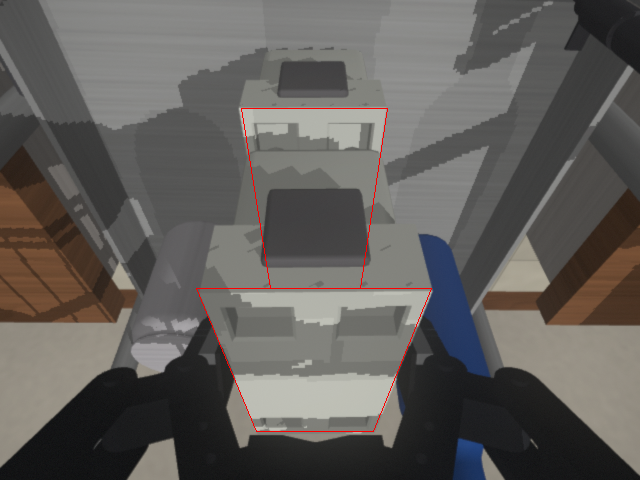

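Red outlines mark the predicted twin lid (315,110) and held tub lid (315,360), and both line up with the picture. Contact came at seat height, 7 mm below lid level, so the feet are home. I'll release, back off, check, and plan the gate push.

```bash
cat > rel.py <<'E'
from ov import *
np.set_printoptions(precision=3,suppress=True)
P=np.array([.6228,-.0232,.1481]); z=tool().as_matrix()[:,2]
jaws.release(); r.hold(.2); print(r.get_opening(),r.get_contact_force())
r.movel(P-.10*z,speed=.12); r.movel([.48,-.06,.33],speed=.2); r.hold(.15)
p=cams.read_camera("wrist"); im=p["frame"].copy()
for q in model([.6338,-.0231,.167,.010]): cv2.polylines(im,[np.array([proj(p,a) for a in q]).round().astype(np.int32)],True,(0,0,255),1)
cv2.imwrite("pics/r1.png",im); print(r.get_time())
S=cams.read_camera("scene");T=cams.read_camera("top")
for n in("gate_push","gate_hinge"): print(n,[(np.round(x["location"],1).tolist(),round(x["score"],2),atz(p,x["location"],.055)[:2]) for p in(S,T) for x in cams.tip_of(p,n)[:2]])
H=np.array([.548,.112])
for sg in(-1,1):
  for th in(15,20,25):
    out=[]
    for ph in(1.5,1.2,.9,.6,.3,0):
        e=np.array([-np.sin(ph),-np.cos(ph)]);n=np.array([np.cos(ph),-np.sin(ph)])
        X=H+.21*e-.018*n; j=r.ik([*X,.065],q2(lean(np.radians(th),-ph,sg))); out.append(None if j is None else np.round(j,2).tolist())
    print(sg,th,out)
E
python3 rel.py
```

```text
0.08514823772874408 [ 0.339 -0.435 -0.096]
24.3417
gate_push [([310.6, 202.3], 0.83, array([0.4  , 0.095])), ([287.0, 276.3], 0.57, array([0.391, 0.104]))]
gate_hinge [([285.6, 233.2], 0.76, array([0.545, 0.112])), ([300.1, 179.1], 0.75, array([0.745, 0.063]))]
-1 15 [[0.54, 0.31, 2.27, -0.36, 0.71, 0.76], [0.39, 0.26, 2.36, -0.49, 0.58, 0.44], [0.19, 0.24, 2.39, -0.56, 0.45, 0.02], [-0.01, 0.26, 2.36, -0.45, 0.34, -0.57], [-0.15, 0.31, 2.26, -0.13, 0.31, -1.31], [-0.22, 0.38, 2.13, 0.16, 0.37, -1.93]]
-1 20 [[0.6, 0.34, 2.25, -0.43, 0.78, 0.88], [0.48, 0.28, 2.36, -0.62, 0.63, 0.63], [0.27, 0.25, 2.42, -0.8, 0.45, 0.32], [0.04, 0.26, 2.4, -0.83, 0.28, -0.16], [-0.14, 0.31, 2.32, -0.31, 0.18, -1.12], [-0.23, 0.37, 2.19, 0.33, 0.25, -2.11]]
-1 25 [[0.66, 0.38, 2.22, -0.49, 0.85, 0.97], [0.55, 0.32, 2.36, -0.72, 0.68, 0.8], [0.35, 0.28, 2.44, -1.01, 0.49, 0.6], None, [-0.13, 0.31, 2.38, -1.24, 0.08, -0.18], [-0.25, 0.37, 2.25, 0.82, 0.14, -2.62]]
1 15 [[0.54, 0.31, 2.27, -0.36, 0.71, -2.38], [0.39, 0.26, 2.36, -0.49, 0.58, -2.7], None, [-0.01, 0.26, 2.36, -0.45, 0.34, 2.57], [-0.15, 0.31, 2.26, -0.13, 0.31, 1.83], [-0.22, 0.38, 2.13, 0.16, 0.37, 1.21]]
1 20 [[0.6, 0.34, 2.25, -0.43, 0.78, -2.27], [0.48, 0.28, 2.36, -0.62, 0.63, -2.51], [0.27, 0.25, 2.42, -0.8, 0.45, -2.82], [0.04, 0.26, 2.4, -0.83, 0.28, 2.99], [-0.14, 0.31, 2.32, -0.31, 0.18, 2.02], [-0.23, 0.37, 2.19, 0.33, 0.25, 1.03]]
1 25 [[0.66, 0.38, 2.22, -0.49, 0.85, -2.17], [0.55, 0.32, 2.36, -0.72, 0.68, -2.35], [0.35, 0.28, 2.44, -1.01, 0.49, -2.54], None, [-0.13, 0.31, 2.38, -1.24, 0.08, 2.97], [-0.25, 0.37, 2.25, 0.82, 0.14, 0.52]]
```

View pics/r1.png

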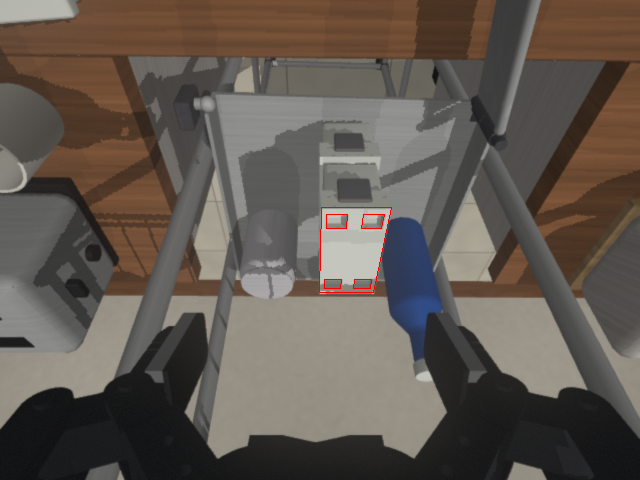

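The placed tub's lid outline at seat height, near (352,250), matches the image, and the twin sits square below it. Now the gate.

```bash
cat > gate.py <<'E'
from ov import *
np.set_printoptions(precision=2,suppress=True)
H=np.array([.548,.112]); R=.21
def pose(ph,off,z=.065):
    e=np.array([-np.sin(ph),-np.cos(ph)]);n=np.array([np.cos(ph),-np.sin(ph)])
    return [*(H+R*e-off*n),z],q2(lean(np.radians(15),-ph))
if __name__=="__main__":
    jaws.grasp(20)
    r.move_ptp(*pose(1.5,.06,.25)); r.movel(pose(1.5,.06)[0],speed=.15); F0=np.array(r.get_contact_force())
    print(r.get_time(),r.get_eef_pos())
    stop=False
    for ph in np.r_[1.5:.25:-.1,.2,.15,.12,.09,.07]:
        P,o=pose(ph,.0165); r.movel(P,rot=o,speed=.12)
        F=np.array(r.get_contact_force())-F0; print(round(ph,2),F)
        if np.linalg.norm(F)>25: stop=True; break
    print(stop,r.get_time(),r.get_eef_pos())
E
python3 gate.py
```

```text
28.9583 [0.33 0.16 0.07]
1.5 [0.81 0.21 0.25]
1.4 [-0.02  0.59 -0.52]
1.3 [0.12 1.07 0.69]
1.2 [ 0.08  0.24 -1.  ]
1.1 [-0.06  0.64  0.14]
1.0 [0.28 0.07 0.02]
0.9 [ 0.   -0.47 -0.97]
0.8 [ 0.21 -0.14 -0.18]
0.7 [ 0.07 -0.24 -0.3 ]
0.6 [-0.54 -0.65 -0.46]
0.5 [-0.46 -0.43 -0.16]
0.4 [ 0.05  0.68 -0.06]
0.3 [ 0.35  0.73 -0.23]
0.2 [ 0.75 -0.49 -0.56]
0.15 [-1.53 -0.96 -0.47]
0.12 [ 0.7  -0.61 -0.87]
0.09 [ 0.42 -0.56  0.49]
0.07 [ 0.61  0.87 -0.49]
False 34.7833 [ 0.52 -0.1   0.06]
```

```bash
cat > gate2.py <<'E'
from gate import *
F0=np.array(r.get_contact_force())
_,o=pose(0,0)
for off in np.arange(.030,-.010,-.002):
    P,o=pose(0,off); r.movel(P,rot=o,speed=.05); r.hold(.05)
    F=np.array(r.get_contact_force())-F0; print(round(off,3),F)
    if F[0]<-14: break
r.hold(.2); print(r.get_contact_force())
S=cams.read_camera("scene");p=cams.read_camera("wrist")
c=S["frame"][150:350,230:480]; cv2.imwrite("pics/gt.png",np.hstack([cv2.resize(c,(400,320),interpolation=cv2.INTER_CUBIC),cv2.resize(p["frame"],(400,320))])); print(r.get_time())
E
python3 gate2.py
```

```text
0.03 [ 0.18 -0.6  -0.39]
0.028 [-2.86 -3.05  0.8 ]
0.026 [-5.7  -1.98  1.89]
0.024 [-5.45 -2.07  0.95]
0.022 [-3.25 -1.63 -1.24]
0.02 [-0.51 -1.6   0.06]
0.018 [-0.68 -0.15  0.41]
0.016 [-2.45 -0.09  1.42]
0.014 [-8.86 -1.73  5.76]
0.012 [-15.1   -2.95   9.97]
[-13.89  -1.26   9.17]
38.0917
```

View pics/gt.png

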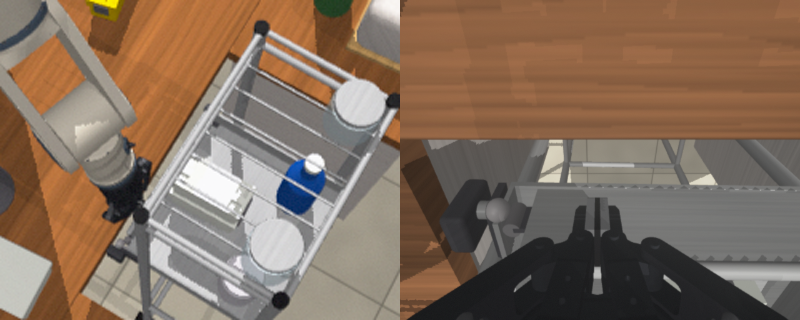

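The force rose to 6 N, dropped, then met a hard stop, which is the catch clicking. The pictures show the gate straight across the front, with its free end at the ball catch (500,210), and the tub on its twin. I'll back off, check once more, and hand in.

```bash
python3 - <<'E'
from ov import *
P=np.array(r.get_eef_pos()); r.movel(P+[-.05,0,0],speed=.1); r.movel([.45,-.08,.30],speed=.2)
r.move_ptp([.46,-.06,.33],q2(lean(np.radians(30)))); r.hold(.3)
p=cams.read_camera("wrist"); im=p["frame"].copy()
for q in model([.6338,-.0231,.167,.010]): cv2.polylines(im,[np.array([proj(p,a) for a in q]).round().astype(np.int32)],True,(0,0,255),1)
g=[proj(p,[.545,y,.091]) for y in(.112,-.15)]; cv2.line(im,*[tuple(int(v) for v in a) for a in g],(0,255,0),1)
cv2.imwrite("pics/fin.png",im); print(r.get_contact_force(),r.get_time())
E
```

```text
[0.593  0.0928 0.5826] 40.8
```

View pics/fin.png

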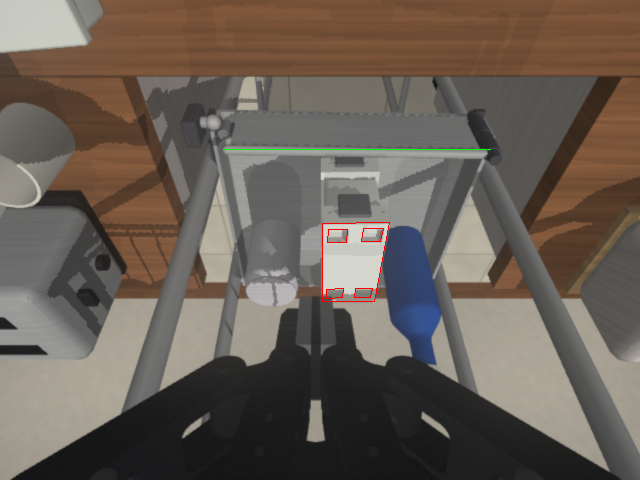

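The gate's top edge runs parallel to the shut line at y≈150, and the tub's lid outline near (352,262) still matches.

```bash
python3 -c "
from station import job
print(job.finish_job())"
```

```text
the job is handed in; nothing more can be done
None
```

The tub is on its twin with its feet seated in the lid and the gate is shut on its catch, going by contact forces and the last pictures; I handed the job in at about 41 s, and the hand-in returned no verdict.

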